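# Close up the painter's nest of saucers

### The arm

A 6-joint arm with a two-finger parallel gripper is mounted at the origin on the work surface. World frame = base frame: x ahead of the robot, y to its left, z up, the work surface at z = 0. Lengths are in m, angles in degrees, forces in N, time in s.
With the tool pointing down it reaches from about 0.4 to 0.825 m from the base axis. Payload 7 kg.
Tool frame: the origin (TCP) lies midway between the tips of the shut fingers; the grasp point (between the pads) lies 19 mm behind it (ctrl.hold_point_z is the distance from the TCP to the grasp point, in m); z points along the fingers, y is the line along which they close (so a half turn about z gives the same grasp; the last joint's range is limited). The gripper opens to 88 mm and grips with 3 to 60 N. Pads are 19 mm wide; open, the fingers measure 130 mm over their backs; the gripper's body (78 mm by 193 mm) begins 47 mm behind the grasp point.
Start: joints at [-48.237, 20.546, 0.682, 0, -70.136, -16.507], TCP at [0.288, -0.61, 0.227] pointing down, gripper open.
Joint ranges: [-176.03, 176.03], [-82.01, 121.73], [-58.28, 71.71], [-173.87, 95.51], [-174.79, -0.11], [-173.66, 173.66]. Speed limits (degrees/s): [136.94, 136.94, 172.46, 180, 180, 180].

### API

Orientations are given as [roll, pitch, yaw] about the fixed x, y, z axes, in that order (R = Rz(yaw) Ry(pitch) Rx(roll)).
In Python, from plant import ctrl gives the robot as it stands.
- The arm moves only by the tool apply_moves, never from a script. Its argument "deltas" is a list of rows, each an object with "fingers": the finger opening in mm, from 0 to 87.6; "delta_pos": the shift along the tool's x, y, z in mm, a list of three; "angular": the turn, a rotation vector about the tool's x, y, z in degrees, a list of three. A call has 1 to 10 rows; each row is the pose to reach, as a shift and turn from the pose commanded when the call began, along the tool's axes at that moment; what a row does not reach only later rows make up. A row lasts 1/10 s, in which the tool goes at most 50 mm and 8.59 degrees, less where a joint would pass 70% of its speed; a pose out of reach is approached as far as the arm can. A call with a gripper value outside its range is refused whole. The fingers move at their own pace and stop on an object; the grip force is fixed at half the most. Time passes only in rows, so rows that repeat a pose let the fingers close. It gives the time, the measured TCP pose, the force, the opening and the grip force at its end, in the units of the state.
- ctrl.get_obs(): the state, without advancing time (a new reading comes with each control period).
- ctrl.snapshot(name): name is "scene" or "top"; returns the picture (420x560x3 uint8, red, green, blue); there is no depth.
- ctrl.camera_params(name): a dict with "fx", "fy", "cx", "cy" (pixels), "dist_coeffs" ([k1, k2, p1, p2, k3] as OpenCV has them; the pictures are not rectified), "cam_to_world" (4x4, takes a point from camera to world coordinates). Camera axes: x right, y up, looking along -z (the intrinsics and any distortion apply to the point x, -y, -z); pixel columns grow to the right and rows downward; lengths in m; the calibration is good to about 2 mm. A picture is of the moment at which its call begins. camera_params takes no time and is no camera call.
- ctrl.close_job(): hands the job in; it is judged then, once.
The state is a dict: "clock": time; "joint_pos": joint angles; "qvel": joint speeds; "tau": joint torques, N m; "tool_pos": TCP position; "orientation": TCP orientation; "force": force on the tool from outside, world axes, zero at the start; "moment": the same for the moment, N m; "opening": finger opening in m; "gripper_force": force on a finger pad.
Only numpy, scipy, OpenCV 4.12 (cv2) and the standard library are available. Lean on these libraries where they do the work, as an engineer would, in place of code of your own. Each camera call takes 0.05 s, during which the arm holds its last target. There are 200 camera calls.

### The job

Put the painter's nest of porcelain saucers away for tomorrow: stack them on the round wooden coaster in the order indigo at the bottom, then green, rose and yellow, each foot seated in the mouth of the one below, so that the palest wash comes to hand first, and close the stack with the knobbed lid. Set each piece down gently, not dropping it, and leave the glass jar, the snail shell and the dark pebble where they are.

Things in the scene. Friction and masses are not known exactly. Their poses are not given: they have to be found in the camera images.
- indigo_centre (a point): White porcelain saucer, dried dark indigo blue (almost black) paint over the floor of its well; round, loose, 70 to 110 g, 64 mm diameter, 22 mm high. The point is its centre, half-way up (11 mm above its underside); z is its axis, up. Wall: upper 16 mm, straight, 4 mm thick; well 56 mm wide, 12 mm deep. Foot: lowest 6 mm, tapers from 51 to 40 mm diameter at the underside.
- green_centre (a point): White porcelain saucer, dried green paint over the floor of its well; round, loose, 70 to 110 g, 64 mm diameter, 22 mm high. The point is its centre, half-way up (11 mm above its underside); z is its axis, up. Same form as the indigo one. In a stack the foot sinks wholly into the mouth below, the shoulder rests on its rim: each saucer sits 16 mm above the one below.
- rose_centre (a point): White porcelain saucer, dried rose pink paint over the floor of its well; round, loose, 70 to 110 g, 64 mm diameter, 22 mm high. The point is its centre, half-way up (11 mm above its underside); z is its axis, up. Same form as the indigo one. The tapered foot is guided into the mouth below if up to about 6 mm off-centre.
- yellow_centre (a point): White porcelain saucer, dried pale yellow paint over the floor of its well; round, loose, 70 to 110 g, 64 mm diameter, 22 mm high. The point is its centre, half-way up (11 mm above its underside); z is its axis, up. Same form as the indigo one. For stacking, grip the straight wall across its diameter, fingertips above the foot.
- lid_knob (a point): White porcelain lid with a thin blue ring, loose, 70 to 110 g. The point is mid-knob, 22 mm above the underside; z is its axis, up. Foot as the saucers', 6 mm high; disc 64 mm in diameter, its top 11 mm above the underside; upright round knob, 20 mm diameter, 22 mm high, top 33 mm above the underside. Seated, its underside is 16 mm above that of the saucer below.
- coaster_seat (a point): Round dark wooden coaster, fixed, 90 mm diameter, with a cork-lined recess 60 mm wide and 3 mm deep. The point is the middle of the recess floor, 6 mm above the table; the rim's top is 9 mm above the table. A saucer's foot stands in the recess, its wall clear above the rim.
- jar_centre (a point): Small empty clear-glass jar, 52 mm diameter, 56 mm high, loose. The point is its centre, half-way up. To be left alone.
- shell_centre (a point): Cream and brown snail shell, about 70 by 45 mm and 45 mm high, loose. The point lies near its middle, 16 mm above the table, with the shell's length along x. To be left alone.
- pebble_centre (a point): Round dark grey pebble, 50 mm diameter, 21 mm high, loose. The point is its centre, half-way up. To be left alone.
Mind the look-alikes: they are no part of the job. Of the things that look like the part that bears coaster_seat, take the one that is farthest from the robot's base at the start.

How it is judged (in metres and radians):
On the way, in this order (a step that is already met when the one before it is completed fails the run):
1. The indigo saucer stands in the coaster's recess, let go (horizontal distance between indigo_centre and coaster_seat below 0.01 m and z of indigo_centre in the frame of coaster_seat between 0.008 and 0.014 m and angle between indigo_centre's own z axis and vertical below 0.08 rad and linear speed of indigo below 0.02 m/s and angular speed of indigo below 0.2 rad/s and contact force between indigo and the fingers below 0.2 N), for 0.2 s.
2. The green saucer is seated on the indigo one, let go (horizontal distance between green_centre and indigo_centre below 0.005 m and z of green_centre in the frame of coaster_seat between 0.024 and 0.03 m and angle between green_centre's own z axis and vertical below 0.08 rad and linear speed of green below 0.02 m/s and angular speed of green below 0.2 rad/s and contact force between green and the fingers below 0.2 N), for 0.2 s.
3. The rose saucer is seated on the green one, let go (horizontal distance between rose_centre and green_centre below 0.005 m and z of rose_centre in the frame of coaster_seat between 0.04 and 0.046 m and angle between rose_centre's own z axis and vertical below 0.08 rad and linear speed of rose below 0.02 m/s and angular speed of rose below 0.2 rad/s and contact force between rose and the fingers below 0.2 N), for 0.2 s.
4. The yellow saucer is seated on the rose one, let go (horizontal distance between yellow_centre and rose_centre below 0.005 m and z of yellow_centre in the frame of coaster_seat between 0.056 and 0.062 m and angle between yellow_centre's own z axis and vertical below 0.08 rad and linear speed of yellow below 0.02 m/s and angular speed of yellow below 0.2 rad/s and contact force between yellow and the fingers below 0.2 N), for 0.2 s.
5. The lid is seated on the yellow saucer, let go (horizontal distance between lid_knob and yellow_centre below 0.005 m and z of lid_knob in the frame of coaster_seat between 0.083 and 0.089 m and angle between lid_knob's own z axis and vertical below 0.08 rad and linear speed of lid below 0.02 m/s and angular speed of lid below 0.2 rad/s and contact force between lid and the fingers below 0.2 N), for 0.2 s.
At the end, for the whole second after the job is handed in: On the coaster, from the bottom: indigo (within 10 mm of the middle of the recess, standing on its floor), green, rose, yellow and the lid, each within 5 mm of the axis of the one below, at its seated height within 3 mm, level within 0.08 rad, all let go and at rest (all of step 1 and all of step 2 and all of step 3 and all of step 4 and all of step 5); the robot touches nothing.
It fails at once if A saucer or the lid is dropped (it moves faster than 0.6 m/s out of the fingers, a fall of about 18 mm) ((linear speed of indigo above 0.6 m/s and contact force between indigo and the fingers below 0.01 N) or (linear speed of green above 0.6 m/s and contact force between green and the fingers below 0.01 N) or (linear speed of rose above 0.6 m/s and contact force between rose and the fingers below 0.01 N) or (linear speed of yellow above 0.6 m/s and contact force between yellow and the fingers below 0.01 N) or (linear speed of lid above 0.6 m/s and contact force between lid and the fingers below 0.01 N)).
It fails at once if The jar, the shell or the pebble is moved by more than 20 mm (distance of any of jar_centre, shell_centre, pebble_centre from where it was at the start of the episode above 0.02 m).
It also fails if it takes over 136 s, if anything falls off the work surface, if the arm or the gripper's body presses on something with over 40 N, if the wrist force passes 120 N, or if a joint passes its speed limit or range.

## Working session

There is one attempt and no reset: what is moved stays moved. The work goes in short steps, Python scripts to look and compute and a tool call to move; the robot and the scene stay as the last step left them, time stands still between calls to the robot, and variables do not carry over. Pictures are saved under pics/ and viewed, at most 14 in all, crops included, and the job is handed in when it is done.

Besides the shell and the picture viewer there is one more tool, called after "Emit:" by a JSON object that holds its "op" and its "data". apply_moves: Moves the arm, as the interface text tells. Its arguments: {"type":"object","properties":{"deltas":{"type":"array"}},"required":["deltas"]}

```bash
ls; mkdir -p pics; python3 - <<'E'
from plant import ctrl
import cv2, numpy as np
for n in("scene","top"):
    im=ctrl.snapshot(n); cv2.imwrite(f"pics/{n}0.png",im[:,:,::-1])
    p=ctrl.camera_params(n); print(n,{k:np.round(v,4).tolist() for k,v in p.items()})
print(ctrl.get_obs())
E
```

```text
pics
scene {'fx': 419.3562, 'fy': 419.3562, 'cx': 280.9034, 'cy': 212.3421, 'dist_coeffs': [-0.0429, 0.0, 0.0, 0.0, 0.0], 'cam_to_world': [[0.3973, -0.8001, 0.4494, 0.8722], [0.9176, 0.3392, -0.2072, -0.164], [0.0134, 0.4947, 0.869, 0.8041], [0.0, 0.0, 0.0, 1.0]]}
top {'fx': 422.0844, 'fy': 422.0844, 'cx': 274.4745, 'cy': 210.1099, 'dist_coeffs': [0.0015, 0.0, 0.0, 0.0, 0.0], 'cam_to_world': [[0.0285, 0.9977, -0.0611, 0.4027], [-0.9996, 0.0288, 0.0037, -0.0003], [0.0054, 0.0609, 0.9981, 1.0327], [0.0, 0.0, 0.0, 1.0]]}
{'clock': 0.1, 'joint_pos': array([-4.82368266e+01,  2.05863318e+01,  6.38440453e-01, -1.55300123e-02,
       -7.01348321e+01, -1.65068282e+01]), 'qvel': array([-0.05357309, -0.0476797 ,  0.10801451,  0.14080519, -0.07413066,
       -0.01216727]), 'tau': array([-4.19662902e-04, -5.84163666e+01,  2.93751723e+01,  7.01548576e+00,
        1.01069076e-02, -5.22860773e-05]), 'tool_pos': array([ 0.28778106, -0.61010254,  0.22573016]), 'orientation': array([ 1.79916538e+02, -9.50774190e-03, -1.54748936e+02]), 'force': array([ 0.57766968, -0.09808479,  0.16383658]), 'moment': array([-0.02433972,  0.00690532, -0.01650886]), 'gripper_force': 0.0, 'opening': 0.08777036336507688}
```

```bash
python3 -c "
import cv2
a=cv2.imread('pics/top0.png');cv2.imwrite('pics/top0b.png',cv2.resize(a,(800,600),interpolation=cv2.INTER_CUBIC))
a=cv2.imread('pics/scene0.png');cv2.imwrite('pics/scene0b.png',cv2.resize(a,(800,600),interpolation=cv2.INTER_CUBIC))"
```

```text
(no output)
```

View pics/top0b.png

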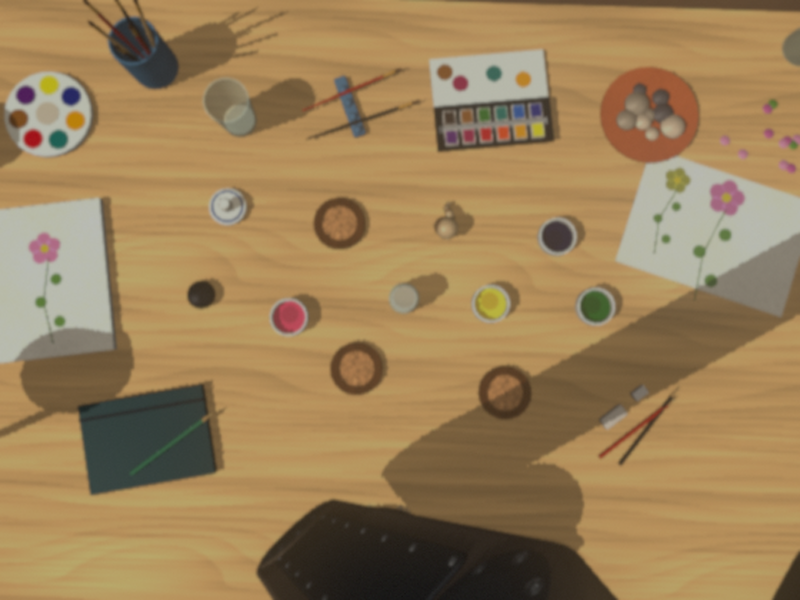

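View pics/scene0b.png

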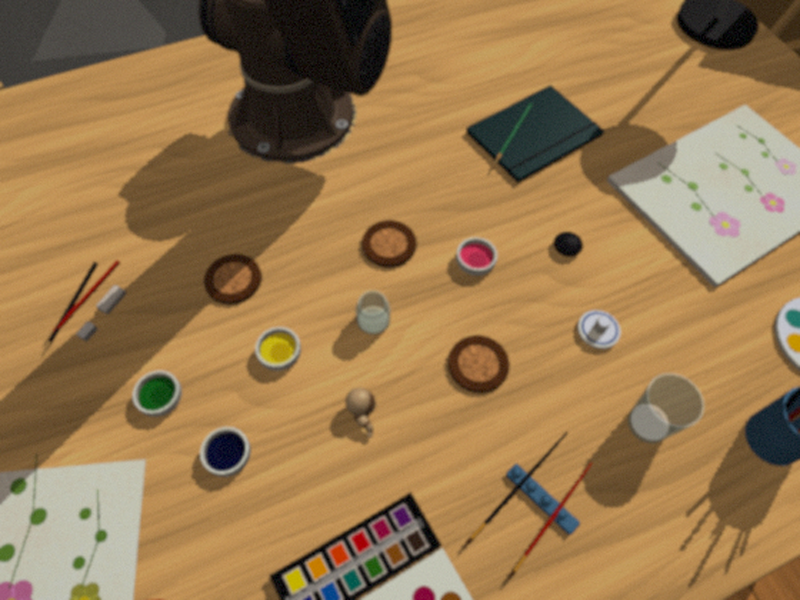

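Top view (800x600): coasters are at (340,223), (357,368) and (505,392). Image-up is +x, away from the base, so (340,223) is the farthest. Saucers: indigo (558,236), green (596,306), rose (290,316), yellow (491,303). Lid (228,207), jar (404,298), shell (446,224), pebble (201,294). I'll confirm the coaster in a crop and measure.

```bash
cat > h.py <<'E'
import cv2, numpy as np
from plant import ctrl
def ray(n,uv):
    p=ctrl.camera_params(n); K=np.array([[p['fx'],0,p['cx']],[0,p['fy'],p['cy']],[0,0,1]])
    x,y=cv2.undistortPoints(np.array([[uv]],float),K,np.array(p['dist_coeffs']))[0,0]
    T=np.array(p['cam_to_world']); return T[:3,3],T[:3,:3]@[x,-y,-1]
def onplane(n,uv,z):
    o,d=ray(n,uv); return o+d*(z-o[2])/d[2]
def project(n,P):
    p=ctrl.camera_params(n); K=np.array([[p['fx'],0,p['cx']],[0,p['fy'],p['cy']],[0,0,1]])
    T=np.array(p['cam_to_world']); c=T[:3,:3].T@(np.array(P)-T[:3,3]); c=c*[1,-1,-1]
    return cv2.projectPoints(c[None,None],np.zeros(3),np.zeros(3),K,np.array(p['dist_coeffs']))[0][0,0]
def blob(im,uv,r=26,dark=False,th=16):
    """hull ellipse of the non-wood blob round uv (native pixels); im RGB"""
    u,v=np.int32(np.round(uv)); x0,y0=u-r,v-r; w=im[y0:v+r,x0:u+r]
    w=cv2.resize(w,None,fx=4,fy=4,interpolation=cv2.INTER_CUBIC)
    lab=cv2.cvtColor(w,cv2.COLOR_RGB2LAB).astype(float)
    b=np.median(np.r_[lab[:8].reshape(-1,3),lab[-8:].reshape(-1,3)],0)
    m=(lab[...,0]<b[0]-55) if dark else np.hypot(lab[...,1]-b[1],lab[...,2]-b[2])>th
    m=cv2.morphologyEx(np.uint8(m)*255,cv2.MORPH_OPEN,np.ones((9,9)))
    cs,_=cv2.findContours(m,cv2.RETR_EXTERNAL,cv2.CHAIN_APPROX_NONE)
    h=cv2.convexHull(max(cs,key=cv2.contourArea)); e=cv2.fitEllipse(h)
    M=cv2.moments(h); c=((M['m10']/M['m00']+.5)/4-.5+x0,(M['m01']/M['m00']+.5)/4-.5+y0)
    cv2.polylines(w,[h],True,(255,0,255),1)
    return np.array(c),np.array(e[1])/4,w
E
cat > m.py <<'E'
from h import *
S=dict(indigo=((558,236),(225,451)),green=((596,306),(156,393)),rose=((290,316),(477,255)),yellow=((491,303),(277,348)),lid=((228,207),(599,329)),coaster=((340,223),(478,364)))
rows=[]
for i,n in enumerate(("top","scene")):
    im=ctrl.snapshot(n)
    for k,v in S.items():
        z=dict(lid=.0085,coaster=.0045).get(k,.014)
        c,e,w=blob(im,np.array(v[i])*.7,dark=k=='coaster')
        rows.append(cv2.resize(w,(200,200))); print(n,k,np.round(c,1),np.round(e,1),np.round(onplane(n,c,z)*1000,1))
for n,k in (("jar",(404,298)),("shell",(446,224)),("pebble",(201,294)),("c2",(357,368)),("c3",(505,392))): print(n,np.round(onplane("top",np.array(k)*.7,.01)*1000))
g=np.vstack([np.hstack(rows[i:i+4]) for i in (0,4,8)])
cv2.imwrite("pics/crops.png",g[:,:,::-1])
E
python3 m.py
```

```text
top indigo [389.9 165.1] [26.5 28.3] [ 583.1 -282.3   14. ]
top green [416.7 213.9] [26.8 28.8] [ 465.7 -348.6   14. ]
top rose [202.2 221.4] [27.  28.1] [432.8 169.4  14. ]
top yellow [343.9 211.7] [19.  21.2] [ 466.  -172.1   14. ]
top lid [159.3 144.2] [26.4 27.5] [618.9 282.6   8.5]
top coaster [237.9 155.7] [35.1 36.5] [597.   89.6   4.5]
scene indigo [156.9 316.3] [34.4 37.9] [ 580.4 -283.3   14. ]
scene green [109.3 275.6] [31.9 36.4] [ 463.1 -349.5   14. ]
scene rose [333.  179.6] [28.5 29.6] [431.1 167.6  14. ]
scene yellow [193.9 244.1] [31.1 33.7] [ 462.8 -172.1   14. ]
scene lid [418.6 230.4] [28.1 31.9] [617.5 280.8   8.5]
scene coaster [333.7 255.7] [41.9 44.5] [596.6  86.6   4.5]
jar [470. -24.  10.]
shell [599. -93.  10.]
pebble [466. 320.  10.]
c2 [349.  52.  10.]
c3 [ 316. -199.   10.]
```

View pics/crops.png

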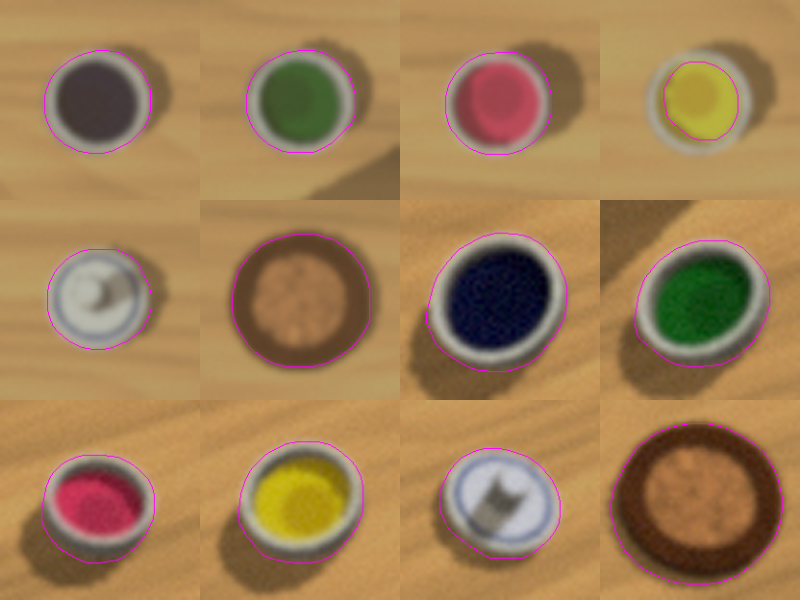

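Crops: each hull fits its rim well except yellow's top-view one, which caught only the paint, so I use the scene view there. The chosen coaster is a dark ring with a cork recess at about (597,88) mm, 0.60 m from the base. The other two are at 0.35 and 0.37 m. I move above indigo and align the yaw to 180.

Emit:
{"op": "apply_moves", "data": {"deltas": [{"fingers": 87,"delta_pos": [-45,19,12],"angular": [0,0,5]},{"fingers": 87,"delta_pos": [-90,38,24],"angular": [0,0,10]},{"fingers": 87,"delta_pos": [-135,57,35],"angular": [0,0,15]},{"fingers": 87,"delta_pos": [-180,76,47],"angular": [0,0,20]},{"fingers": 87,"delta_pos": [-225,95,59],"angular": [0,0,25.2]},{"fingers": 87,"delta_pos": [-270,114,71],"angular": [0,0,25.2]},{"fingers": 87,"delta_pos": [-315,133,82],"angular": [0,0,25.2]},{"fingers": 87,"delta_pos": [-360,152,94],"angular": [0,0,25.2]},{"fingers": 87,"delta_pos": [-405,170,106],"angular": [0,0,25.2]},{"fingers": 87,"delta_pos": [-405,170,106],"angular": [0,0,25.2]}]}}

```text
clock: 1.2
tool_pos: [0.5843, -0.2797, 0.1184]
orientation: [180.0, -0.1, -179.7]
force: [-0.4, -0.4, 0.5]
opening: 0.087
gripper_force: 0.0
```

Emit:
{"op": "apply_moves", "data": {"deltas": [{"fingers": 87,"delta_pos": [2,-3,20],"angular": [0,0,0]},{"fingers": 87,"delta_pos": [2,-3,45],"angular": [0,0,0]},{"fingers": 87,"delta_pos": [2,-3,70],"angular": [0,0,0]},{"fingers": 87,"delta_pos": [2,-3,90],"angular": [0,0,0]},{"fingers": 87,"delta_pos": [2,-3,102],"angular": [0,0,0]},{"fingers": 87,"delta_pos": [2,-3,109],"angular": [0,0,0]},{"fingers": 87,"delta_pos": [2,-3,109],"angular": [0,0,0]},{"fingers": 87,"delta_pos": [2,-3,109],"angular": [0,0,0]}]}}

```text
clock: 2.0
tool_pos: [0.5803, -0.2872, 0.0124]
orientation: [-180.0, 0.1, -179.9]
force: [0.3, 0.0, 0.7]
opening: 0.0869
gripper_force: 0.0
```

```bash
python3 - <<'E'
from h import *
p=[]
for n in("top","scene"):
    im=ctrl.snapshot(n); u,v=np.int32(project(n,[.58,-.28,.02])); print(u,v)
    p.append(cv2.resize(im[max(v-50,0):v+50,max(u-50,0):u+50],(400,400),interpolation=cv2.INTER_CUBIC))
cv2.imwrite("pics/g1.png",np.hstack(p)[:,:,::-1]); print(ctrl.get_obs()['tool_pos'])
E
```

```text
389 165
157 314
[ 0.58043921 -0.28712154  0.01267762]
```

View pics/g1.png

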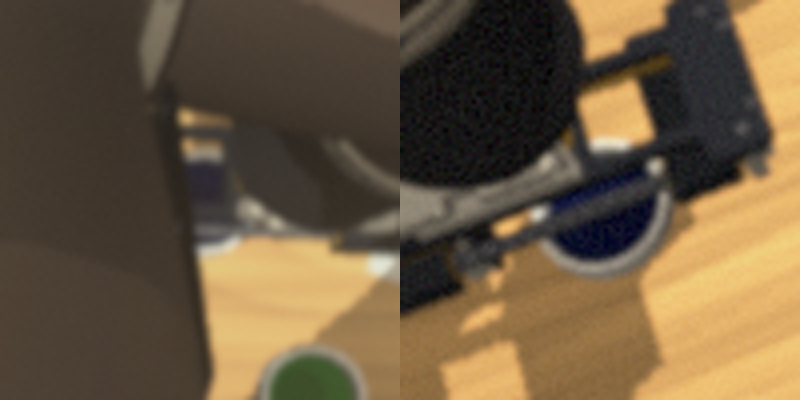

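The scene crop shows the fingers straddling indigo, with the saucer well in view around (600,215). The earlier reading was taken before the arm had settled, so I correct about 4 mm and close.

Emit:
{"op": "apply_moves", "data": {"deltas": [{"fingers": 87,"delta_pos": [-1.3,4,4],"angular": [0,0,0]},{"fingers": 87,"delta_pos": [-1.3,4,4],"angular": [0,0,0]},{"fingers": 87,"delta_pos": [-1.3,4,4],"angular": [0,0,0]},{"fingers": 76,"delta_pos": [-1.3,4,4],"angular": [0,0,0]},{"fingers": 70,"delta_pos": [-1.3,4,4],"angular": [0,0,0]},{"fingers": 66,"delta_pos": [-1.3,4,4],"angular": [0,0,0]},{"fingers": 62,"delta_pos": [-1.3,4,4],"angular": [0,0,0]},{"fingers": 58,"delta_pos": [-1.3,4,4],"angular": [0,0,0]},{"fingers": 56,"delta_pos": [-1.3,4,4],"angular": [0,0,0]},{"fingers": 56,"delta_pos": [-1.3,4,4],"angular": [0,0,0]}]}}

```text
clock: 3.1
tool_pos: [0.581, -0.2829, 0.0076]
orientation: [180.0, -0.0, -179.9]
force: [-0.5, 0.4, -0.5]
opening: 0.0624
gripper_force: 30.0
```

Emit:
{"op": "apply_moves", "data": {"deltas": [{"fingers": 56,"delta_pos": [0,0,-8],"angular": [0,0,0]},{"fingers": 56,"delta_pos": [0,0,-25],"angular": [0,0,0]},{"fingers": 56,"delta_pos": [0,0,-50],"angular": [0,0,0]},{"fingers": 56,"delta_pos": [0,0,-75],"angular": [0,0,0]},{"fingers": 56,"delta_pos": [0,0,-95],"angular": [0,0,0]},{"fingers": 56,"delta_pos": [0,10,-105],"angular": [0,0,0]},{"fingers": 56,"delta_pos": [-1,30,-110],"angular": [0,0,0]},{"fingers": 56,"delta_pos": [-3,60,-110],"angular": [0,0,0]},{"fingers": 56,"delta_pos": [-4,95,-110],"angular": [0,0,0]},{"fingers": 56,"delta_pos": [-6,135,-110],"angular": [0,0,0]}]}}

```text
clock: 4.1
tool_pos: [0.5862, -0.1466, 0.1173]
orientation: [180.0, -0.0, 180.0]
force: [1.1, 0.3, -1.5]
opening: 0.0623
gripper_force: 30.0
```

Emit:
{"op": "apply_moves", "data": {"deltas": [{"fingers": 56,"delta_pos": [-2,42,0],"angular": [0,0,0]},{"fingers": 56,"delta_pos": [-4,84,0],"angular": [0,0,0]},{"fingers": 56,"delta_pos": [-6,126,0],"angular": [0,0,0]},{"fingers": 56,"delta_pos": [-7,164,0],"angular": [0,0,0]},{"fingers": 56,"delta_pos": [-8,195,0],"angular": [0,0,0]},{"fingers": 56,"delta_pos": [-9,218,0],"angular": [0,0,0]},{"fingers": 56,"delta_pos": [-9,231,0],"angular": [0,0,0]},{"fingers": 56,"delta_pos": [-9,236,0],"angular": [0,0,0]},{"fingers": 56,"delta_pos": [-9,236,0],"angular": [0,0,0]},{"fingers": 56,"delta_pos": [-9,236,0],"angular": [0,0,0]}]}}

```text
clock: 5.1
tool_pos: [0.5954, 0.0873, 0.1174]
orientation: [-180.0, -0.0, -180.0]
force: [-0.1, -0.0, -0.7]
opening: 0.0621
gripper_force: 30.0
```

Emit:
{"op": "apply_moves", "data": {"deltas": [{"fingers": 56,"delta_pos": [-1,1,15],"angular": [0,0,0]},{"fingers": 56,"delta_pos": [-1,1,40],"angular": [0,0,0]},{"fingers": 56,"delta_pos": [-1,1,65],"angular": [0,0,0]},{"fingers": 56,"delta_pos": [-1,1,83],"angular": [0,0,0]},{"fingers": 56,"delta_pos": [-1,1,94],"angular": [0,0,0]},{"fingers": 56,"delta_pos": [-1,1,99],"angular": [0,0,0]},{"fingers": 56,"delta_pos": [-1,1,101],"angular": [0,0,0]},{"fingers": 56,"delta_pos": [-1,1,102],"angular": [0,0,0]},{"fingers": 56,"delta_pos": [-1,1,103],"angular": [0,0,0]},{"fingers": 56,"delta_pos": [-1,1,103],"angular": [0,0,0]}]}}

```text
clock: 6.1
tool_pos: [0.597, 0.0893, 0.0151]
orientation: [180.0, 0.1, -179.9]
force: [0.3, 0.1, -0.3]
opening: 0.0618
gripper_force: 30.0
```

```bash
python3 - <<'E'
from h import *
p=[]
for n in("top","scene"):
    im=ctrl.snapshot(n); u,v=np.int32(project(n,[.597,.088,.02])); print(u,v)
    p.append(cv2.resize(im[max(v-50,0):v+50,max(u-50,0):u+50],(400,400),interpolation=cv2.INTER_CUBIC))
cv2.imwrite("pics/g2.png",np.hstack(p)[:,:,::-1]); o=ctrl.get_obs();print(o['tool_pos'],o['force'])
E
```

```text
238 154
335 252
[0.59688004 0.08925648 0.01504382] [ 0.45359302  1.04796446 -0.86319425]
```

View pics/g2.png

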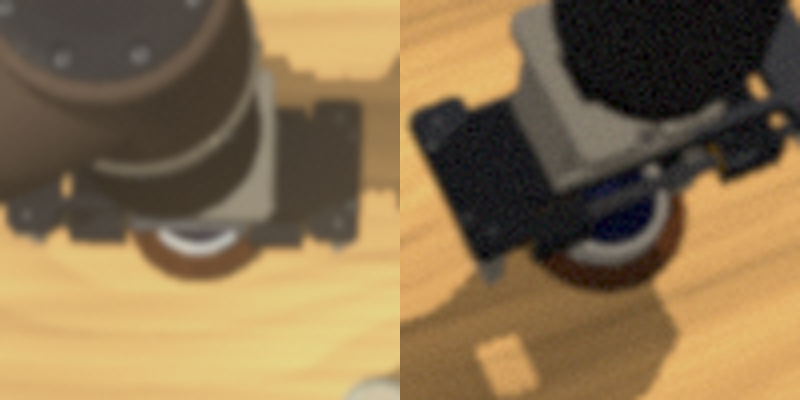

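Both crops show the indigo rim roughly concentric with the coaster ring. I lower the last 2 mm.

Emit:
{"op": "apply_moves", "data": {"deltas": [{"fingers": 56,"delta_pos": [0,-0.5,0.6],"angular": [0,0,0]},{"fingers": 56,"delta_pos": [0,-0.5,1],"angular": [0,0,0]},{"fingers": 56,"delta_pos": [0,-0.5,1.3],"angular": [0,0,0]},{"fingers": 56,"delta_pos": [0,-0.5,1.5],"angular": [0,0,0]},{"fingers": 56,"delta_pos": [0,-0.5,1.5],"angular": [0,0,0]}]}}

```text
clock: 6.7
tool_pos: [0.5966, 0.0886, 0.0135]
orientation: [-180.0, 0.0, -179.9]
force: [-2.6, -0.1, 4.0]
opening: 0.062
gripper_force: 30.0
```

Emit:
{"op": "apply_moves", "data": {"deltas": [{"fingers": 63,"delta_pos": [0,0,0],"angular": [0,0,0]},{"fingers": 66,"delta_pos": [0,0,0],"angular": [0,0,0]},{"fingers": 72,"delta_pos": [0,0,0],"angular": [0,0,0]},{"fingers": 80,"delta_pos": [0,0,0],"angular": [0,0,0]},{"fingers": 87,"delta_pos": [0,0,0],"angular": [0,0,0]},{"fingers": 87,"delta_pos": [0,0,0],"angular": [0,0,0]},{"fingers": 87,"delta_pos": [0,0,-10],"angular": [0,0,0]},{"fingers": 87,"delta_pos": [0,0,-35],"angular": [0,0,0]},{"fingers": 87,"delta_pos": [0,0,-70],"angular": [0,0,0]},{"fingers": 87,"delta_pos": [0,0,-110],"angular": [0,0,0]}]}}

```text
clock: 7.7
tool_pos: [0.596, 0.0883, 0.1241]
orientation: [-180.0, -0.1, -179.9]
force: [0.8, 0.2, -0.3]
opening: 0.0872
gripper_force: 0.0
```

Emit:
{"op": "apply_moves", "data": {"deltas": [{"fingers": 87,"delta_pos": [13,-43,0],"angular": [0,0,0]},{"fingers": 87,"delta_pos": [26,-86,0],"angular": [0,0,0]},{"fingers": 87,"delta_pos": [39,-130,0],"angular": [0,0,0]},{"fingers": 87,"delta_pos": [52,-173,0],"angular": [0,0,0]},{"fingers": 87,"delta_pos": [66,-217,0],"angular": [0,0,0]},{"fingers": 87,"delta_pos": [79,-260,0],"angular": [0,0,0]},{"fingers": 87,"delta_pos": [92,-304,0],"angular": [0,0,0]},{"fingers": 87,"delta_pos": [105,-348,0],"angular": [0,0,0]},{"fingers": 87,"delta_pos": [118,-391,0],"angular": [0,0,0]},{"fingers": 87,"delta_pos": [132,-437,0],"angular": [0,0,0]}]}}

```text
clock: 8.7
tool_pos: [0.4646, -0.3502, 0.1242]
orientation: [-180.0, 0.1, -179.9]
force: [1.2, -0.4, 0.2]
opening: 0.0871
gripper_force: 0.0
```

```bash
cat > chk.py <<'E'
from h import *
import sys
z=float(sys.argv[1]); P=[.597,.088,z]; q=[]
for n in("top","scene"):
    im=ctrl.snapshot(n); c,e,w=blob(im,project(n,P)); u,v=np.int32(project(n,P))
    print(n,np.round(onplane(n,c,z)*1000,1),e); q.append(cv2.resize(w,(400,400)))
cv2.imwrite(sys.argv[2],np.hstack(q)[:,:,::-1]); o=ctrl.get_obs(); print(o['tool_pos'],o['opening'])
E
python3 chk.py .02 pics/p1.png
```

```text
top [596.5  87.2  20. ] [32.55491638 33.76790619]
scene [600.8  82.6  20. ] [40.07463455 41.55991745]
[ 0.4631552  -0.35290836  0.12363676] 0.08704501979307373
```

View pics/p1.png

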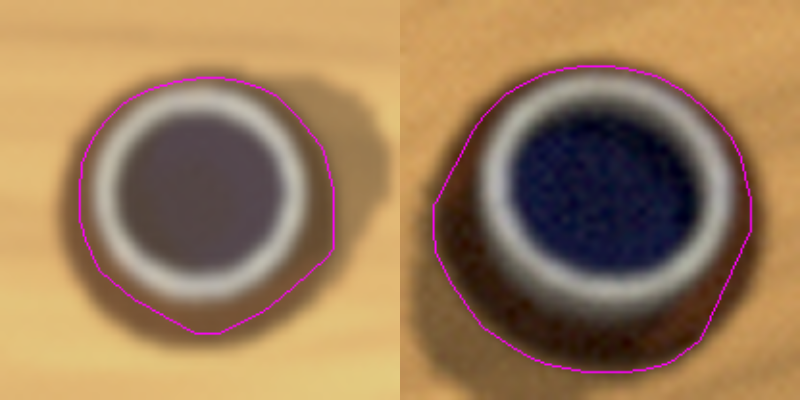

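The crop shows indigo seated upright in the recess, rim centre near (200,190) in the top crop and (605,190) in the scene crop. I measure the rim precisely, then descend on green.

```bash
cat > rim.py <<'E'
from h import *
def rim(n,P,r=26,im=None):
    im=ctrl.snapshot(n) if im is None else im; u,v=np.int32(np.round(project(n,P))); w=im[v-r:v+r,u-r:u+r]
    w=cv2.resize(w,None,fx=4,fy=4,interpolation=cv2.INTER_CUBIC)
    hsv=cv2.cvtColor(w,cv2.COLOR_RGB2HSV); m=np.uint8((hsv[...,1]<75)&(hsv[...,2]>115))*255
    m=cv2.morphologyEx(m,cv2.MORPH_OPEN,np.ones((5,5)))
    cs,_=cv2.findContours(m,cv2.RETR_EXTERNAL,cv2.CHAIN_APPROX_NONE); h=cv2.convexHull(max(cs,key=cv2.contourArea))
    e=cv2.fitEllipse(h); c=(np.array(e[0])+.5)/4-.5+[u-r,v-r]
    return np.round(onplane(n,c,P[2])*1000,1),np.round(np.array(e[1])/4,1)
E
python3 - <<'E'
from rim import *
for n in("top","scene"):
    im=ctrl.snapshot(n)
    for P in ([.597,.088,.028],[.432,.1685,.022],[.464,-.172,.022]): print(n,*rim(n,P,im=im))
o=ctrl.get_obs(); print(o['tool_pos'],o['clock'])
E
```

```text
top [597.6  88.4  28. ] [28.2 28.4]
top [432.2 169.   22. ] [27.1 27.8]
top [ 464.2 -168.7   22. ] [26.9 27.3]
scene [596.6  87.3  28. ] [29.8 32.9]
scene [431.7 167.4  22. ] [23.9 28.9]
scene [ 464.3 -171.    22. ] [28.2 32.4]
[ 0.4643638  -0.34969848  0.12346919] 8.9
```

Emit:
{"op": "apply_moves", "data": {"deltas": [{"fingers": 87,"delta_pos": [-1,3.5,20],"angular": [0,0,0]},{"fingers": 87,"delta_pos": [-1,3.5,50],"angular": [0,0,0]},{"fingers": 87,"delta_pos": [-1,3.5,75],"angular": [0,0,0]},{"fingers": 87,"delta_pos": [-1,3.5,95],"angular": [0,0,0]},{"fingers": 87,"delta_pos": [-1,3.5,108],"angular": [0,0,0]},{"fingers": 87,"delta_pos": [-1,3.5,115],"angular": [0,0,0]},{"fingers": 87,"delta_pos": [-1,3.5,115],"angular": [0,0,0]},{"fingers": 87,"delta_pos": [-1,3.5,115],"angular": [0,0,0]},{"fingers": 87,"delta_pos": [-1,3.5,115],"angular": [0,0,0]}]}}

```text
clock: 9.8
tool_pos: [0.4668, -0.3452, 0.0091]
orientation: [-180.0, 0.1, -179.9]
force: [0.2, -0.3, -0.3]
opening: 0.0872
gripper_force: 0.0
```

Emit:
{"op": "apply_moves", "data": {"deltas": [{"fingers": 87,"delta_pos": [1.3,-3,1],"angular": [0,0,0]},{"fingers": 87,"delta_pos": [1.3,-3,1],"angular": [0,0,0]},{"fingers": 87,"delta_pos": [1.3,-3,1],"angular": [0,0,0]},{"fingers": 76,"delta_pos": [1.3,-3,1],"angular": [0,0,0]},{"fingers": 70,"delta_pos": [1.3,-3,1],"angular": [0,0,0]},{"fingers": 66,"delta_pos": [1.3,-3,1],"angular": [0,0,0]},{"fingers": 62,"delta_pos": [1.3,-3,1],"angular": [0,0,0]},{"fingers": 58,"delta_pos": [1.3,-3,1],"angular": [0,0,0]},{"fingers": 56,"delta_pos": [1.3,-3,1],"angular": [0,0,0]},{"fingers": 56,"delta_pos": [1.3,-3,1],"angular": [0,0,0]}]}}

```text
clock: 10.8
tool_pos: [0.4648, -0.348, 0.007]
orientation: [180.0, -0.0, -179.9]
force: [0.6, -0.1, 0.1]
opening: 0.0622
gripper_force: 30.0
```

Emit:
{"op": "apply_moves", "data": {"deltas": [{"fingers": 56,"delta_pos": [0,0,-8],"angular": [0,0,0]},{"fingers": 56,"delta_pos": [0,0,-25],"angular": [0,0,0]},{"fingers": 56,"delta_pos": [0,0,-50],"angular": [0,0,0]},{"fingers": 56,"delta_pos": [0,0,-80],"angular": [0,0,0]},{"fingers": 56,"delta_pos": [0,0,-105],"angular": [0,0,0]},{"fingers": 56,"delta_pos": [-3,10,-118],"angular": [0,0,0]},{"fingers": 56,"delta_pos": [-9,30,-124],"angular": [0,0,0]},{"fingers": 56,"delta_pos": [-18,60,-125],"angular": [0,0,0]},{"fingers": 56,"delta_pos": [-29,95,-125],"angular": [0,0,0]},{"fingers": 56,"delta_pos": [-41,135,-125],"angular": [0,0,0]}]}}

```text
clock: 11.8
tool_pos: [0.5055, -0.2116, 0.132]
orientation: [180.0, -0.0, 180.0]
force: [0.9, 0.0, -0.2]
opening: 0.0626
gripper_force: 30.0
```

Emit:
{"op": "apply_moves", "data": {"deltas": [{"fingers": 56,"delta_pos": [-13,42,0],"angular": [0,0,0]},{"fingers": 56,"delta_pos": [-26,84,0],"angular": [0,0,0]},{"fingers": 56,"delta_pos": [-39,126,0],"angular": [0,0,0]},{"fingers": 56,"delta_pos": [-52,168,0],"angular": [0,0,0]},{"fingers": 56,"delta_pos": [-64,210,0],"angular": [0,0,0]},{"fingers": 56,"delta_pos": [-76,248,0],"angular": [0,0,0]},{"fingers": 56,"delta_pos": [-84,276,0],"angular": [0,0,0]},{"fingers": 56,"delta_pos": [-90,294,0],"angular": [0,0,0]},{"fingers": 56,"delta_pos": [-92,301,0],"angular": [0,0,0]},{"fingers": 56,"delta_pos": [-92,301,0],"angular": [0,0,0]}]}}

```text
clock: 12.8
tool_pos: [0.5971, 0.0887, 0.1317]
orientation: [-180.0, -0.0, -179.9]
force: [-0.0, -0.3, -0.4]
opening: 0.0623
gripper_force: 30.0
```

Emit:
{"op": "apply_moves", "data": {"deltas": [{"fingers": 56,"delta_pos": [0,0,15],"angular": [0,0,0]},{"fingers": 56,"delta_pos": [0,0,35],"angular": [0,0,0]},{"fingers": 56,"delta_pos": [0,0,60],"angular": [0,0,0]},{"fingers": 56,"delta_pos": [0,0,75],"angular": [0,0,0]},{"fingers": 56,"delta_pos": [0,0,84],"angular": [0,0,0]},{"fingers": 56,"delta_pos": [0,0,88],"angular": [0,0,0]},{"fingers": 56,"delta_pos": [0,0,90],"angular": [0,0,0]},{"fingers": 56,"delta_pos": [0,0,90],"angular": [0,0,0]},{"fingers": 56,"delta_pos": [0,0,90],"angular": [0,0,0]},{"fingers": 56,"delta_pos": [0,0,90],"angular": [0,0,0]}]}}

```text
clock: 13.8
tool_pos: [0.5977, 0.0883, 0.0427]
orientation: [180.0, 0.1, -179.9]
force: [-0.1, -1.0, -1.3]
opening: 0.0625
gripper_force: 30.0
```

Emit:
{"op": "apply_moves", "data": {"deltas": [{"fingers": 56,"delta_pos": [0,0,3],"angular": [0,0,0]},{"fingers": 56,"delta_pos": [0,0,6],"angular": [0,0,0]},{"fingers": 56,"delta_pos": [0,0,8],"angular": [0,0,0]},{"fingers": 56,"delta_pos": [0,0,10],"angular": [0,0,0]},{"fingers": 56,"delta_pos": [0,0,11],"angular": [0,0,0]},{"fingers": 56,"delta_pos": [0,0,12],"angular": [0,0,0]},{"fingers": 56,"delta_pos": [0,0,12],"angular": [0,0,0]}]}}

```text
clock: 14.5
tool_pos: [0.5973, 0.0881, 0.0299]
orientation: [-180.0, -0.0, -179.9]
force: [0.4, 1.0, -0.9]
opening: 0.0625
gripper_force: 30.0
```

Emit:
{"op": "apply_moves", "data": {"deltas": [{"fingers": 56,"delta_pos": [0,0,0.5],"angular": [0,0,0]},{"fingers": 56,"delta_pos": [0,0,1],"angular": [0,0,0]},{"fingers": 56,"delta_pos": [0,0,1.3],"angular": [0,0,0]},{"fingers": 56,"delta_pos": [0,0,1.3],"angular": [0,0,0]}]}}

```text
clock: 14.9
tool_pos: [0.5974, 0.0881, 0.029]
orientation: [180.0, 0.0, -179.9]
force: [-1.5, -1.5, 1.7]
opening: 0.0626
gripper_force: 30.0
```

Emit:
{"op": "apply_moves", "data": {"deltas": [{"fingers": 56,"delta_pos": [0,0,0.3],"angular": [0,0,0]},{"fingers": 63,"delta_pos": [0,0,0.3],"angular": [0,0,0]},{"fingers": 66,"delta_pos": [0,0,0.3],"angular": [0,0,0]},{"fingers": 72,"delta_pos": [0,0,0.3],"angular": [0,0,0]},{"fingers": 80,"delta_pos": [0,0,0.3],"angular": [0,0,0]},{"fingers": 87,"delta_pos": [0,0,0.3],"angular": [0,0,0]},{"fingers": 87,"delta_pos": [0,0,0.3],"angular": [0,0,0]},{"fingers": 87,"delta_pos": [0,0,-10],"angular": [0,0,0]},{"fingers": 87,"delta_pos": [0,0,-40],"angular": [0,0,0]},{"fingers": 87,"delta_pos": [0,0,-80],"angular": [0,0,0]}]}}

```text
clock: 15.9
tool_pos: [0.5962, 0.0876, 0.1086]
orientation: [-179.9, -0.2, -180.0]
force: [1.1, 0.6, 0.5]
opening: 0.087
gripper_force: 0.0
```

Emit:
{"op": "apply_moves", "data": {"deltas": [{"fingers": 87,"delta_pos": [20,10,0],"angular": [0,0,0]},{"fingers": 87,"delta_pos": [60,29,0],"angular": [0,0,0]},{"fingers": 87,"delta_pos": [100,48,0],"angular": [0,0,0]},{"fingers": 87,"delta_pos": [135,65,0],"angular": [0,0,0]},{"fingers": 87,"delta_pos": [157,76,0],"angular": [0,0,0]},{"fingers": 87,"delta_pos": [165,80,0],"angular": [0,0,0]},{"fingers": 87,"delta_pos": [165,80,0],"angular": [0,0,0]},{"fingers": 87,"delta_pos": [165,80,0],"angular": [0,0,0]},{"fingers": 87,"delta_pos": [165,80,0],"angular": [0,0,0]}]}}

```text
clock: 16.8
tool_pos: [0.4332, 0.1678, 0.1088]
orientation: [-180.0, 0.0, -180.0]
force: [-0.1, 0.8, 0.5]
opening: 0.0871
gripper_force: 0.0
```

```bash
python3 - <<'E'
from rim import *
for n in("top","scene"):
    try: print(n,*rim(n,[.597,.088,.044]))
    except Exception as e: print(e)
o=ctrl.get_obs(); print(o['tool_pos'],o['clock'])
E
```

```text
top [596.5  88.2  44. ] [28.3 29. ]
scene [596.9  86.4  44. ] [29.4 33.7]
[0.43292187 0.1675316  0.10854714] 16.9
```

Green sits at (597,87.5), concentric with indigo in both views. Next I grasp rose.

Emit:
{"op": "apply_moves", "data": {"deltas": [{"fingers": 87,"delta_pos": [1,0.8,20],"angular": [0,0,0]},{"fingers": 87,"delta_pos": [1,0.8,45],"angular": [0,0,0]},{"fingers": 87,"delta_pos": [1,0.8,70],"angular": [0,0,0]},{"fingers": 87,"delta_pos": [1,0.8,88],"angular": [0,0,0]},{"fingers": 87,"delta_pos": [1,0.8,97],"angular": [0,0,0]},{"fingers": 87,"delta_pos": [1,0.8,101],"angular": [0,0,0]},{"fingers": 87,"delta_pos": [1,0.8,101],"angular": [0,0,0]},{"fingers": 87,"delta_pos": [1,0.8,101],"angular": [0,0,0]},{"fingers": 87,"delta_pos": [1,0.8,101],"angular": [0,0,0]},{"fingers": 80,"delta_pos": [1,0.8,101],"angular": [0,0,0]}]}}

```text
clock: 17.9
tool_pos: [0.4316, 0.1691, 0.0084]
orientation: [179.9, 0.1, -179.9]
force: [0.7, -0.3, 0.3]
opening: 0.0835
gripper_force: 0.0
```

Emit:
{"op": "apply_moves", "data": {"deltas": [{"fingers": 76,"delta_pos": [0,0,0],"angular": [0,0,0]},{"fingers": 70,"delta_pos": [0,0,0],"angular": [0,0,0]},{"fingers": 66,"delta_pos": [0,0,0],"angular": [0,0,0]},{"fingers": 62,"delta_pos": [0,0,0],"angular": [0,0,0]},{"fingers": 58,"delta_pos": [0,0,0],"angular": [0,0,0]},{"fingers": 56,"delta_pos": [0,0,0],"angular": [0,0,0]},{"fingers": 56,"delta_pos": [0,0,0],"angular": [0,0,0]}]}}

```text
clock: 18.6
tool_pos: [0.4313, 0.1688, 0.0078]
orientation: [180.0, 0.0, -179.9]
force: [-0.5, -0.2, 2.0]
opening: 0.0637
gripper_force: 30.0
```

Emit:
{"op": "apply_moves", "data": {"deltas": [{"fingers": 56,"delta_pos": [0,0,-8],"angular": [0,0,0]},{"fingers": 56,"delta_pos": [0,0,-25],"angular": [0,0,0]},{"fingers": 56,"delta_pos": [0,0,-50],"angular": [0,0,0]},{"fingers": 56,"delta_pos": [0,0,-80],"angular": [0,0,0]},{"fingers": 56,"delta_pos": [0,0,-105],"angular": [0,0,0]},{"fingers": 56,"delta_pos": [-5,-2,-118],"angular": [0,0,0]},{"fingers": 56,"delta_pos": [-20,-10,-122],"angular": [0,0,0]},{"fingers": 56,"delta_pos": [-45,-22,-122],"angular": [0,0,0]},{"fingers": 56,"delta_pos": [-75,-37,-122],"angular": [0,0,0]},{"fingers": 56,"delta_pos": [-105,-52,-122],"angular": [0,0,0]}]}}

```text
clock: 19.6
tool_pos: [0.5371, 0.1162, 0.1304]
orientation: [180.0, 0.0, -179.9]
force: [0.5, 0.7, -0.4]
opening: 0.0639
gripper_force: 30.0
```

Emit:
{"op": "apply_moves", "data": {"deltas": [{"fingers": 56,"delta_pos": [-30,-14,0],"angular": [0,0,0]},{"fingers": 56,"delta_pos": [-50,-24,0],"angular": [0,0,0]},{"fingers": 56,"delta_pos": [-60,-29,0],"angular": [0,0,0]},{"fingers": 56,"delta_pos": [-60,-29,10],"angular": [0,0,0]},{"fingers": 56,"delta_pos": [-60,-29,30],"angular": [0,0,0]},{"fingers": 56,"delta_pos": [-60,-29,50],"angular": [0,0,0]},{"fingers": 56,"delta_pos": [-60,-29,64],"angular": [0,0,0]},{"fingers": 56,"delta_pos": [-60,-29,70],"angular": [0,0,0]},{"fingers": 56,"delta_pos": [-60,-29,70],"angular": [0,0,0]},{"fingers": 56,"delta_pos": [-60,-29,70],"angular": [0,0,0]}]}}

```text
clock: 20.6
tool_pos: [0.5967, 0.0882, 0.0604]
orientation: [180.0, 0.0, -179.9]
force: [-0.4, 0.2, -0.8]
opening: 0.0637
gripper_force: 30.0
```

Needs about 14.6 mm more.

Emit:
{"op": "apply_moves", "data": {"deltas": [{"fingers": 56,"delta_pos": [0.3,-0.3,3],"angular": [0,0,0]},{"fingers": 56,"delta_pos": [0.3,-0.3,6],"angular": [0,0,0]},{"fingers": 56,"delta_pos": [0.3,-0.3,9],"angular": [0,0,0]},{"fingers": 56,"delta_pos": [0.3,-0.3,11],"angular": [0,0,0]},{"fingers": 56,"delta_pos": [0.3,-0.3,12.5],"angular": [0,0,0]},{"fingers": 56,"delta_pos": [0.3,-0.3,13.3],"angular": [0,0,0]},{"fingers": 56,"delta_pos": [0.3,-0.3,13.8],"angular": [0,0,0]},{"fingers": 56,"delta_pos": [0.3,-0.3,14.2],"angular": [0,0,0]},{"fingers": 56,"delta_pos": [0.3,-0.3,14.5],"angular": [0,0,0]},{"fingers": 56,"delta_pos": [0.3,-0.3,14.5],"angular": [0,0,0]}]}}

```text
clock: 21.6
tool_pos: [0.5961, 0.0876, 0.0458]
orientation: [-180.0, 0.0, -179.9]
force: [-2.4, -0.9, 4.0]
opening: 0.0637
gripper_force: 30.0
```

Emit:
{"op": "apply_moves", "data": {"deltas": [{"fingers": 64.5,"delta_pos": [0,0,0],"angular": [0,0,0]},{"fingers": 67,"delta_pos": [0,0,0],"angular": [0,0,0]},{"fingers": 72,"delta_pos": [0,0,0],"angular": [0,0,0]},{"fingers": 80,"delta_pos": [0,0,0],"angular": [0,0,0]},{"fingers": 87,"delta_pos": [0,0,0],"angular": [0,0,0]},{"fingers": 87,"delta_pos": [0,0,0],"angular": [0,0,0]},{"fingers": 87,"delta_pos": [0,0,-10],"angular": [0,0,0]},{"fingers": 87,"delta_pos": [0,0,-35],"angular": [0,0,0]},{"fingers": 87,"delta_pos": [0,0,-70],"angular": [0,0,0]},{"fingers": 87,"delta_pos": [0,0,-80],"angular": [0,0,0]}]}}

```text
clock: 22.6
tool_pos: [0.5981, 0.0882, 0.1298]
orientation: [179.9, 0.3, -179.9]
force: [1.3, 0.9, 1.0]
opening: 0.0871
gripper_force: 0.0
```

Emit:
{"op": "apply_moves", "data": {"deltas": [{"fingers": 87,"delta_pos": [15,-30,0],"angular": [0,0,0]},{"fingers": 87,"delta_pos": [36,-70,0],"angular": [0,0,0]},{"fingers": 87,"delta_pos": [57,-112,0],"angular": [0,0,0]},{"fingers": 87,"delta_pos": [78,-153,0],"angular": [0,0,0]},{"fingers": 87,"delta_pos": [99,-194,0],"angular": [0,0,0]},{"fingers": 87,"delta_pos": [117,-230,0],"angular": [0,0,0]},{"fingers": 87,"delta_pos": [129,-252,0],"angular": [0,0,0]},{"fingers": 87,"delta_pos": [132,-258,0],"angular": [0,0,0]},{"fingers": 87,"delta_pos": [132,-258,0],"angular": [0,0,0]},{"fingers": 87,"delta_pos": [132,-258,0],"angular": [0,0,0]}]}}

```text
clock: 23.6
tool_pos: [0.4649, -0.1702, 0.1255]
orientation: [-180.0, 0.0, -179.9]
force: [0.4, -0.5, 0.3]
opening: 0.0871
gripper_force: 0.0
```

```bash
python3 - <<'E'
from rim import *
for n in("top","scene"):
    try: print(n,*rim(n,[.597,.088,.060]))
    except Exception as e: print(e)
o=ctrl.get_obs(); print(o['tool_pos'],o['clock'])
E
```

```text
top [599.2  87.1  60. ] [25.3 28.8]
scene [596.7  85.7  60. ] [30.1 34.3]
[ 0.46498326 -0.16975729  0.12534704] 23.7
```

Emit:
{"op": "apply_moves", "data": {"deltas": [{"fingers": 87,"delta_pos": [0.6,-0.6,20],"angular": [0,0,0]},{"fingers": 87,"delta_pos": [0.6,-0.6,50],"angular": [0,0,0]},{"fingers": 87,"delta_pos": [0.6,-0.6,80],"angular": [0,0,0]},{"fingers": 87,"delta_pos": [0.6,-0.6,102],"angular": [0,0,0]},{"fingers": 87,"delta_pos": [0.6,-0.6,113],"angular": [0,0,0]},{"fingers": 87,"delta_pos": [0.6,-0.6,118],"angular": [0,0,0]},{"fingers": 87,"delta_pos": [0.6,-0.6,118],"angular": [0,0,0]},{"fingers": 87,"delta_pos": [0.6,-0.6,118],"angular": [0,0,0]},{"fingers": 87,"delta_pos": [0.6,-0.6,118],"angular": [0,0,0]},{"fingers": 80,"delta_pos": [0.6,-0.6,118],"angular": [0,0,0]}]}}

```text
clock: 24.7
tool_pos: [0.4643, -0.1711, 0.0081]
orientation: [180.0, 0.1, -179.9]
force: [-0.7, -0.7, 0.2]
opening: 0.083
gripper_force: 0.0
```

Emit:
{"op": "apply_moves", "data": {"deltas": [{"fingers": 76,"delta_pos": [0,0,0],"angular": [0,0,0]},{"fingers": 70,"delta_pos": [0,0,0],"angular": [0,0,0]},{"fingers": 66,"delta_pos": [0,0,0],"angular": [0,0,0]},{"fingers": 62,"delta_pos": [0,0,0],"angular": [0,0,0]},{"fingers": 58,"delta_pos": [0,0,0],"angular": [0,0,0]},{"fingers": 56,"delta_pos": [0,0,0],"angular": [0,0,0]},{"fingers": 56,"delta_pos": [0,0,0],"angular": [0,0,0]}]}}

```text
clock: 25.4
tool_pos: [0.4638, -0.1711, 0.0073]
orientation: [-180.0, 0.0, -179.9]
force: [-0.9, 1.3, 2.3]
opening: 0.0629
gripper_force: 30.0
```

```bash
python3 - <<'E'
from rim import *
p=[]
for n in("top","scene"):
    im=ctrl.snapshot(n); u,v=np.int32(project(n,[.597,.088,.04]))
    p.append(cv2.resize(im[v-30:v+30,u-30:u+30],(400,400),interpolation=cv2.INTER_CUBIC))
cv2.imwrite("pics/p3.png",np.hstack(p)[:,:,::-1])
E
```

View pics/p3.png

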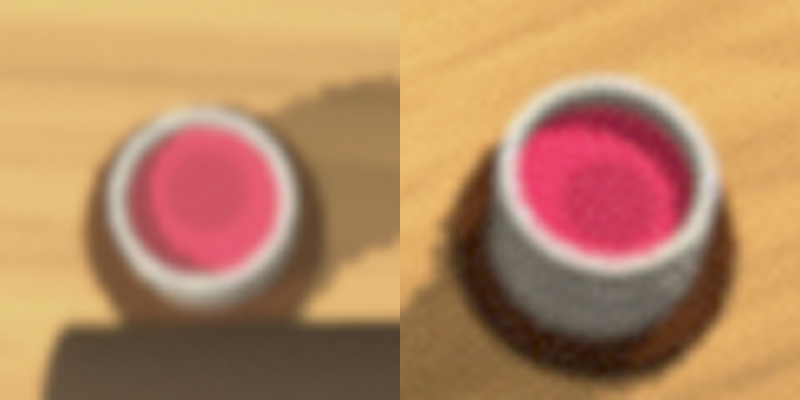

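The crops show a straight, level stack with rose on top, rim at (200,205) in the top crop and (610,170) in the scene crop. I carry yellow over.

Emit:
{"op": "apply_moves", "data": {"deltas": [{"fingers": 56,"delta_pos": [0,0,-8],"angular": [0,0,0]},{"fingers": 56,"delta_pos": [0,0,-25],"angular": [0,0,0]},{"fingers": 56,"delta_pos": [0,0,-50],"angular": [0,0,0]},{"fingers": 56,"delta_pos": [0,0,-80],"angular": [0,0,0]},{"fingers": 56,"delta_pos": [0,0,-110],"angular": [0,0,0]},{"fingers": 56,"delta_pos": [-5,10,-127],"angular": [0,0,0]},{"fingers": 56,"delta_pos": [-15,30,-133],"angular": [0,0,0]},{"fingers": 56,"delta_pos": [-31,60,-133],"angular": [0,0,0]},{"fingers": 56,"delta_pos": [-49,95,-133],"angular": [0,0,0]},{"fingers": 56,"delta_pos": [-67,131,-133],"angular": [0,0,0]}]}}

```text
clock: 26.5
tool_pos: [0.5309, -0.0391, 0.1409]
orientation: [180.0, 0.0, -180.0]
force: [1.4, -0.3, -1.0]
opening: 0.063
gripper_force: 30.0
```

Emit:
{"op": "apply_moves", "data": {"deltas": [{"fingers": 56,"delta_pos": [-18,36,0],"angular": [0,0,0]},{"fingers": 56,"delta_pos": [-36,71,0],"angular": [0,0,0]},{"fingers": 56,"delta_pos": [-51,100,0],"angular": [0,0,0]},{"fingers": 56,"delta_pos": [-61,119,0],"angular": [0,0,0]},{"fingers": 56,"delta_pos": [-65.6,127.7,0],"angular": [0,0,0]},{"fingers": 56,"delta_pos": [-65.6,127.7,10],"angular": [0,0,0]},{"fingers": 56,"delta_pos": [-65.6,127.7,32],"angular": [0,0,0]},{"fingers": 56,"delta_pos": [-65.6,127.7,52],"angular": [0,0,0]},{"fingers": 56,"delta_pos": [-65.6,127.7,64],"angular": [0,0,0]},{"fingers": 56,"delta_pos": [-65.6,127.7,64],"angular": [0,0,0]}]}}

```text
clock: 27.5
tool_pos: [0.5943, 0.0861, 0.0743]
orientation: [-179.9, -0.2, 180.0]
force: [-0.5, -0.3, -0.9]
opening: 0.0634
gripper_force: 30.0
```

Emit:
{"op": "apply_moves", "data": {"deltas": [{"fingers": 56,"delta_pos": [0,0,0],"angular": [0,0,0]},{"fingers": 56,"delta_pos": [0,0,0],"angular": [0,0,0]},{"fingers": 56,"delta_pos": [0,0,0],"angular": [0,0,0]}]}}

```text
clock: 27.8
tool_pos: [0.5966, 0.0878, 0.0773]
orientation: [180.0, 0.1, -179.9]
force: [-0.5, -0.7, -1.1]
opening: 0.063
gripper_force: 30.0
```

Emit:
{"op": "apply_moves", "data": {"deltas": [{"fingers": 56,"delta_pos": [0,0,3],"angular": [0,0,0]},{"fingers": 56,"delta_pos": [0,0,7],"angular": [0,0,0]},{"fingers": 56,"delta_pos": [0,0,10],"angular": [0,0,0]},{"fingers": 56,"delta_pos": [0,0,12.5],"angular": [0,0,0]},{"fingers": 56,"delta_pos": [0,0,14],"angular": [0,0,0]},{"fingers": 56,"delta_pos": [0,0,14.8],"angular": [0,0,0]},{"fingers": 56,"delta_pos": [0,0,15.3],"angular": [0,0,0]},{"fingers": 56,"delta_pos": [0,0,15.7],"angular": [0,0,0]},{"fingers": 56,"delta_pos": [0,0,16],"angular": [0,0,0]},{"fingers": 56,"delta_pos": [0,0,16],"angular": [0,0,0]}]}}

```text
clock: 28.8
tool_pos: [0.5963, 0.0877, 0.0614]
orientation: [180.0, 0.1, -179.9]
force: [-3.0, -0.2, 7.7]
opening: 0.0632
gripper_force: 30.0
```

Emit:
{"op": "apply_moves", "data": {"deltas": [{"fingers": 64.5,"delta_pos": [0,0,-0.2],"angular": [0,0,0]},{"fingers": 67,"delta_pos": [0,0,-0.2],"angular": [0,0,0]},{"fingers": 72,"delta_pos": [0,0,-0.2],"angular": [0,0,0]},{"fingers": 80,"delta_pos": [0,0,-0.2],"angular": [0,0,0]},{"fingers": 87,"delta_pos": [0,0,-0.2],"angular": [0,0,0]},{"fingers": 87,"delta_pos": [0,0,-0.2],"angular": [0,0,0]},{"fingers": 87,"delta_pos": [0,0,-10],"angular": [0,0,0]},{"fingers": 87,"delta_pos": [0,0,-35],"angular": [0,0,0]},{"fingers": 87,"delta_pos": [0,0,-70],"angular": [0,0,0]},{"fingers": 87,"delta_pos": [0,0,-75],"angular": [0,0,0]}]}}

```text
clock: 29.8
tool_pos: [0.5986, 0.0884, 0.1404]
orientation: [179.9, 0.4, -179.9]
force: [0.6, 0.2, 0.1]
opening: 0.0869
gripper_force: 0.0
```

Emit:
{"op": "apply_moves", "data": {"deltas": [{"fingers": 87,"delta_pos": [-3,25,0],"angular": [0,0,0]},{"fingers": 80,"delta_pos": [-8,65,0],"angular": [0,0,0]},{"fingers": 70,"delta_pos": [-12,108,0],"angular": [0,0,0]},{"fingers": 60,"delta_pos": [-17,148,0],"angular": [0,0,0]},{"fingers": 60,"delta_pos": [-20,178,0],"angular": [0,0,0]},{"fingers": 60,"delta_pos": [-22,191,0],"angular": [0,0,0]},{"fingers": 60,"delta_pos": [-22,194,0],"angular": [0,0,0]},{"fingers": 60,"delta_pos": [-22,194,0],"angular": [0,0,0]},{"fingers": 60,"delta_pos": [-22,194,0],"angular": [0,0,0]},{"fingers": 60,"delta_pos": [-22,194,0],"angular": [0,0,0]}]}}

```text
clock: 30.8
tool_pos: [0.6179, 0.2805, 0.1356]
orientation: [180.0, 0.0, 180.0]
force: [0.2, 0.3, -0.4]
opening: 0.0602
gripper_force: 0.0
```

```bash
python3 - <<'E'
from rim import *
p=[]
for n in("top","scene"):
    im=ctrl.snapshot(n)
    try: print(n,*rim(n,[.597,.088,.076],im=im))
    except Exception as e: print(e)
    for P in ([.597,.088,.05],[.618,.282,.02]):
        u,v=np.int32(project(n,P))
        p.append(cv2.resize(im[v-30:v+30,u-30:u+30],(300,300),interpolation=cv2.INTER_CUBIC))
cv2.imwrite("pics/p4.png",np.vstack([np.hstack(p[:2]),np.hstack(p[2:])])[:,:,::-1])
o=ctrl.get_obs(); print(o['tool_pos'],o['clock'])
E
```

```text
top [594.1  87.3  76. ] [29.  30.5]
scene [596.2  85.8  76. ] [30.1 34.1]
[0.61798971 0.28071418 0.13559735] 30.9
```

View pics/p4.png

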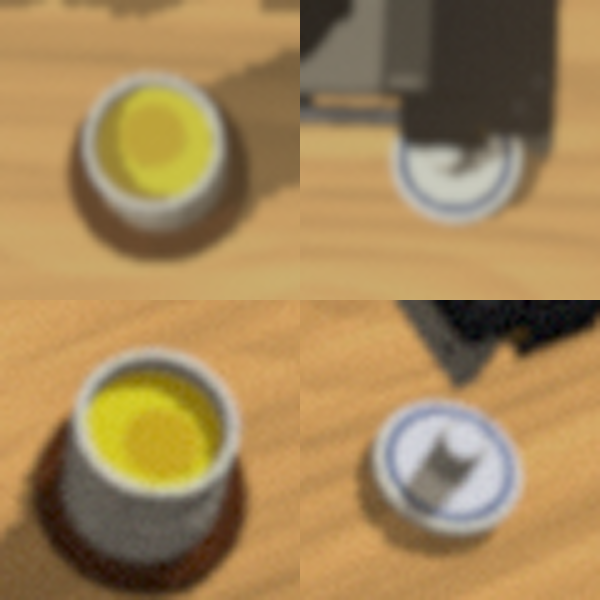

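Yellow is seated level on a straight stack, rim at (155,145) in the top crop. The lid is undisturbed under the fingers. I descend on the knob.

Emit:
{"op": "apply_moves", "data": {"deltas": [{"fingers": 60,"delta_pos": [0,1,20],"angular": [0,0,0]},{"fingers": 60,"delta_pos": [0,1,50],"angular": [0,0,0]},{"fingers": 60,"delta_pos": [0,1,80],"angular": [0,0,0]},{"fingers": 60,"delta_pos": [0,1,103],"angular": [0,0,0]},{"fingers": 60,"delta_pos": [0,1,115],"angular": [0,0,0]},{"fingers": 60,"delta_pos": [0,1,119],"angular": [0,0,0]},{"fingers": 60,"delta_pos": [0,1,121],"angular": [0,0,0]},{"fingers": 60,"delta_pos": [0,1,121],"angular": [0,0,0]},{"fingers": 60,"delta_pos": [0,1,121],"angular": [0,0,0]},{"fingers": 55,"delta_pos": [0,1,121],"angular": [0,0,0]}]}}

```text
clock: 31.9
tool_pos: [0.6183, 0.2831, 0.0153]
orientation: [179.9, 0.1, -179.9]
force: [-0.3, 0.5, 0.5]
opening: 0.0569
gripper_force: 0.0
```

Emit:
{"op": "apply_moves", "data": {"deltas": [{"fingers": 47,"delta_pos": [0,0,0],"angular": [0,0,0]},{"fingers": 40,"delta_pos": [0,0,0],"angular": [0,0,0]},{"fingers": 34,"delta_pos": [0,0,0],"angular": [0,0,0]},{"fingers": 29,"delta_pos": [0,0,0],"angular": [0,0,0]},{"fingers": 25,"delta_pos": [0,0,0],"angular": [0,0,0]},{"fingers": 21,"delta_pos": [0,0,0],"angular": [0,0,0]},{"fingers": 17,"delta_pos": [0,0,0],"angular": [0,0,0]},{"fingers": 13,"delta_pos": [0,0,0],"angular": [0,0,0]},{"fingers": 12,"delta_pos": [0,0,0],"angular": [0,0,0]},{"fingers": 12,"delta_pos": [0,0,0],"angular": [0,0,0]}]}}

```text
clock: 32.9
tool_pos: [0.6179, 0.2828, 0.0142]
orientation: [180.0, -0.0, -179.9]
force: [0.8, 0.9, -0.7]
opening: 0.0188
gripper_force: 30.0
```

Emit:
{"op": "apply_moves", "data": {"deltas": [{"fingers": 12,"delta_pos": [0,0,-8],"angular": [0,0,0]},{"fingers": 12,"delta_pos": [0,0,-25],"angular": [0,0,0]},{"fingers": 12,"delta_pos": [0,0,-50],"angular": [0,0,0]},{"fingers": 12,"delta_pos": [0,0,-80],"angular": [0,0,0]},{"fingers": 12,"delta_pos": [0,0,-110],"angular": [0,0,0]},{"fingers": 12,"delta_pos": [1,-5,-130],"angular": [0,0,0]},{"fingers": 12,"delta_pos": [3,-22,-139],"angular": [0,0,0]},{"fingers": 12,"delta_pos": [6,-50,-140],"angular": [0,0,0]},{"fingers": 12,"delta_pos": [9,-85,-140],"angular": [0,0,0]},{"fingers": 12,"delta_pos": [13,-120,-140],"angular": [0,0,0]}]}}

```text
clock: 33.9
tool_pos: [0.604, 0.1608, 0.154]
orientation: [-180.0, -0.1, -179.9]
force: [0.2, -0.2, -1.0]
opening: 0.0188
gripper_force: 30.0
```

Emit:
{"op": "apply_moves", "data": {"deltas": [{"fingers": 12,"delta_pos": [4,-33,0],"angular": [0,0,0]},{"fingers": 12,"delta_pos": [7,-57,0],"angular": [0,0,0]},{"fingers": 12,"delta_pos": [8.5,-71,0],"angular": [0,0,0]},{"fingers": 12,"delta_pos": [8.5,-75,0],"angular": [0,0,0]},{"fingers": 12,"delta_pos": [8.5,-75,10],"angular": [0,0,0]},{"fingers": 12,"delta_pos": [8.5,-75,30],"angular": [0,0,0]},{"fingers": 12,"delta_pos": [8.5,-75,45],"angular": [0,0,0]},{"fingers": 12,"delta_pos": [8.5,-75,54],"angular": [0,0,0]},{"fingers": 12,"delta_pos": [8.5,-75,54],"angular": [0,0,0]},{"fingers": 12,"delta_pos": [8.5,-75,54],"angular": [0,0,0]}]}}

```text
clock: 34.9
tool_pos: [0.5968, 0.0882, 0.1002]
orientation: [-180.0, -0.0, -179.9]
force: [0.7, 0.9, 0.1]
opening: 0.0189
gripper_force: 30.0
```

Emit:
{"op": "apply_moves", "data": {"deltas": [{"fingers": 12,"delta_pos": [0,0,0],"angular": [0,0,0]},{"fingers": 12,"delta_pos": [0,0,0],"angular": [0,0,0]}]}}

```text
clock: 35.1
tool_pos: [0.597, 0.088, 0.101]
orientation: [180.0, 0.1, -179.9]
force: [0.1, -0.3, -0.4]
opening: 0.0192
gripper_force: 30.0
```

Emit:
{"op": "apply_moves", "data": {"deltas": [{"fingers": 12,"delta_pos": [0.3,0,3],"angular": [0,0,0]},{"fingers": 12,"delta_pos": [0.3,0,7],"angular": [0,0,0]},{"fingers": 12,"delta_pos": [0.3,0,10],"angular": [0,0,0]},{"fingers": 12,"delta_pos": [0.3,0,12.5],"angular": [0,0,0]},{"fingers": 12,"delta_pos": [0.3,0,14],"angular": [0,0,0]},{"fingers": 12,"delta_pos": [0.3,0,15],"angular": [0,0,0]},{"fingers": 12,"delta_pos": [0.3,0,15.6],"angular": [0,0,0]},{"fingers": 12,"delta_pos": [0.3,0,16],"angular": [0,0,0]},{"fingers": 12,"delta_pos": [0.3,0,16.4],"angular": [0,0,0]},{"fingers": 12,"delta_pos": [0.3,0,16.4],"angular": [0,0,0]}]}}

```text
clock: 36.1
tool_pos: [0.5964, 0.0877, 0.0841]
orientation: [180.0, 0.0, -179.9]
force: [-0.7, -0.4, 2.6]
opening: 0.019
gripper_force: 30.0
```

Seated with light contact. I release, rise and move aside.

Emit:
{"op": "apply_moves", "data": {"deltas": [{"fingers": 20,"delta_pos": [0,0,0.1],"angular": [0,0,0]},{"fingers": 24,"delta_pos": [0,0,0],"angular": [0,0,0]},{"fingers": 32,"delta_pos": [0,0,0],"angular": [0,0,0]},{"fingers": 45,"delta_pos": [0,0,0],"angular": [0,0,0]},{"fingers": 50,"delta_pos": [0,0,0],"angular": [0,0,0]},{"fingers": 50,"delta_pos": [0,0,0],"angular": [0,0,0]},{"fingers": 50,"delta_pos": [0,0,-8],"angular": [0,0,0]},{"fingers": 50,"delta_pos": [0,0,-28],"angular": [0,0,0]},{"fingers": 50,"delta_pos": [0,0,-60],"angular": [0,0,0]},{"fingers": 50,"delta_pos": [0,0,-80],"angular": [0,0,0]}]}}

```text
clock: 37.1
tool_pos: [0.597, 0.0878, 0.1666]
orientation: [180.0, 0.1, -179.9]
force: [0.6, -0.1, 0.7]
opening: 0.0504
gripper_force: 0.0
```

Emit:
{"op": "apply_moves", "data": {"deltas": [{"fingers": 50,"delta_pos": [10,-30,0],"angular": [0,0,0]},{"fingers": 50,"delta_pos": [24,-70,0],"angular": [0,0,0]},{"fingers": 50,"delta_pos": [38,-110,0],"angular": [0,0,0]},{"fingers": 50,"delta_pos": [52,-150,0],"angular": [0,0,0]},{"fingers": 50,"delta_pos": [64,-185,0],"angular": [0,0,0]},{"fingers": 50,"delta_pos": [70,-200,0],"angular": [0,0,0]},{"fingers": 50,"delta_pos": [70,-200,0],"angular": [0,0,0]},{"fingers": 50,"delta_pos": [70,-200,0],"angular": [0,0,0]},{"fingers": 50,"delta_pos": [70,-200,0],"angular": [0,0,0]}]}}

```text
clock: 38.0
tool_pos: [0.527, -0.1116, 0.1641]
orientation: [180.0, 0.0, -179.9]
force: [-0.3, 0.2, -0.0]
opening: 0.0502
gripper_force: 0.0
```

```bash
python3 - <<'E'
from rim import *
p=[]
for n in("top","scene"):
    im=ctrl.snapshot(n); u,v=np.int32(project(n,[.597,.088,.05])); cv2.imwrite(f"pics/{n}9.png",im[:,:,::-1])
    p.append(cv2.resize(im[v-30:v+30,u-30:u+30],(400,400),interpolation=cv2.INTER_CUBIC))
cv2.imwrite("pics/p5.png",np.hstack(p)[:,:,::-1])
E
```

```text
(no output)
```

View pics/p5.png

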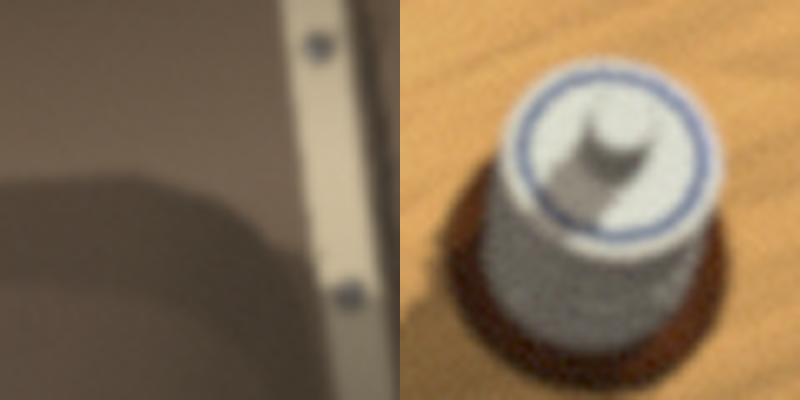

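View pics/scene9.png

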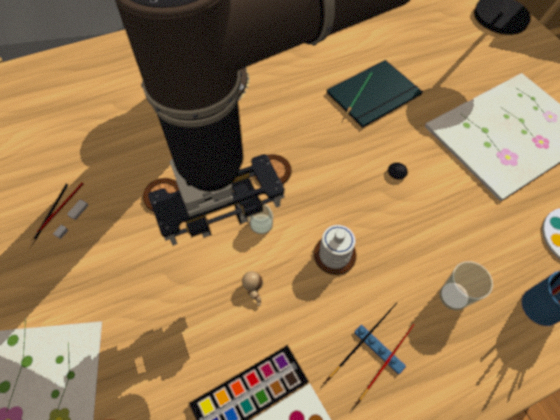

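The stack stands straight with the lid level on top, at (337,245) in the scene view. Jar (260,218), shell (252,283) and pebble (398,171) are in place, and the gripper is clear.

```bash
python3 -c "
from plant import ctrl
print(ctrl.close_job())"
```

```text
the job is handed in; nothing more can be done
None
```

The saucers are stacked on the farthest coaster in the order indigo, green, rose, yellow, with the lid on top; the last picture showed the stack straight, the jar, shell and pebble in place, and the gripper clear, and I handed the job in at about 38 s (the hand-in returned no verdict).

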